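# Print a label with the two-stage trigger

### The arm

A 6-joint arm with a two-finger parallel gripper is mounted at the origin on a cart in front of the work surface, level with it; the furniture and walls round the work are solid. World frame = base frame: x ahead of the robot, y to its left, z up, the work surface at z = 0. Lengths are in m, angles in degrees, forces in N, time in s.
With the tool pointing down it reaches from about 0.375 to 0.9 m from the base axis. Payload 3.1 kg.
Tool frame: the origin (TCP) lies at the very end of the fingers, on their centre line; the grasp point (between the pads) lies 19 mm behind it; z points along the fingers, y is the line along which they close (so a half turn about z gives the same grasp; the last joint's range is limited). The gripper opens to 87 mm and grips with 3 to 60 N. Pads are 19 mm wide; open, the fingers measure 117 mm over their backs; the gripper's body (75 mm by 190 mm) begins 51 mm behind the grasp point.
Start: joints at [61.45, 30.224, 82.088, -0, 67.689, -10.227], TCP at [0.196, 0.593, 0.223] pointing down, gripper open.
Joint ranges: [-176.69, 176.69], [-43.24, 126.21], [12.49, 139.97], [-82, 262], [0, 151.66], [-163.58, 163.58]. Speed limits (degrees/s): [159.86, 159.86, 180, 180, 180, 180].

### API

Orientations are given as a 3x3 rotation matrix whose columns are the frame's x, y, z axes.
In Python, from rig import readout, cams, bot gives the robot as it stands.
- The arm moves only by the shell command python3 -m inch 'ROWS'. ROWS is JSON, a list of rows, each a list of 5 numbers: the shift along the world's x, y, z in cm, then the turn about the world's z in degrees, then the finger opening in cm, from 0 to 8.7. In form: [[dx, dy, dz, twist, fingers], ...]. A call has 1 to 10 rows; each row is the pose to reach, as a shift and turn from the pose commanded when the call began; what a row does not reach only later rows make up. A row lasts 1/12 s, in which the tool goes at most 41.7 mm and 7.16 degrees, less where a joint would pass 70% of its speed; a pose out of reach is approached as far as the arm can. A call with a gripper value outside its range is refused whole. The fingers move at their own pace and stop on an object; the grip force is fixed at half the most. Time passes only in rows, so rows that repeat a pose let the fingers close. It gives the time, the measured TCP pose, the force, the opening and the grip force at its end, in the units of the state.
- readout.read_state(): the state, without advancing time (a new reading comes with each control period).
- cams.capture(name): name is "scene" or "side" or "wrist"; returns a dict with "image" (420x560x3 uint8, blue, green, red), "intrinsics" (3x3 intrinsics, pixels), "k1" (the pictures are not rectified: a ray, as slopes to the right and down, at radius r is drawn at 1 + k1 r^2 times it, then the intrinsics apply), "xyz" and "rotation" of the camera in the world; the wrist camera has in their place "tool_from_camera" (4x4, takes a point from camera to tool coordinates, whose origin is the TCP and whose axes are the flange's). Camera axes: x right, y down, z forward; pixel columns grow to the right and rows downward; lengths in m; the calibration is good to about 2 mm. A picture is of the moment at which its call begins: read the wrist's pose just before it. There is no depth.
- bot.hand_in(): hands the job in; it is judged then, once.
The state is a dict: "time_s": time; "joint_positions": joint angles; "qvel": joint speeds; "tau": joint torques, N m; "position": TCP position; "tcp_rot": TCP orientation; "force": force on the tool from outside, world axes, zero at the start; "moment": the same for the moment, N m; "opening": opening from 0.0 (shut) to 1.0 (fully open); "grasp_force": force on a finger pad.
Only numpy, scipy, OpenCV 4.12 (cv2) and the standard library are available. Lean on these libraries where they do the work, as an engineer would, in place of code of your own. Each camera call takes 0.05 s, during which the arm holds its last target. There are 200 camera calls.

### The job

A tall tin has been left on the tray of the label printer, where the label comes out. Clear it away first by standing it upright on the chopping board, then print a label: press the big plate on top of the printer down to its halfway stop and hold it there for about two seconds so that the label feeds, then press it fully down so that it clicks in, and let go of it. Do not go past the halfway stop before the pause, and leave the onion and the other things where they are.

Things in the scene. Friction and masses are not known exactly. Their poses are not given: they have to be found in the camera images.
- label_printer: Fixed label printer, 222 mm long (x), 118 wide (y), left or right of the board, turned up to 0.35 rad. Origin: centre of its underside on the worktop. Its -x half is a flat grey tray, top 8 mm above the worktop, 5 mm lips along both sides (y = +-56 mm). Its +x half is a white housing 74 mm high, label slot in the face towards the tray, trigger plate on top.
- trigger_top (a point): Centre of the top face of the trigger plate, a grey plate 66 mm (x) by 78 mm (y) in the top of the printer's housing, 55 mm in +x from the printer's origin; 97 mm above the worktop when up. It moves straight down with the plate: 10 mm to the halfway stop, 8 mm more to the bottom.
- first_stage (a joint): Travel of the trigger plate in its first stage, m: 0 up, 0.010 at the halfway stop. A spring resists with 2.5 N at the start, rising to 5 N at the stop, and lifts the plate again by these 10 mm when it is let go.
- second_stage (a joint): Further travel of the trigger plate past the halfway stop, m: 0 if never pressed past it, 0.008 fully down (clicked in). It yields only to about 12 N (a push of 6 to 10 N rests at the halfway stop), then moves on at that force to a hard bottom. No spring: it never comes back up, so pressing through too early cannot be undone.
- tall_tin: The tall, slim tin of food that stands on the printer's tray at the start: upright cylinder, diameter 57 mm, height 72 mm, 0.13 to 0.25 kg. Origin: centre of its underside; z is its axis.
- chopping_board: Plain wooden chopping board lying flat, fixed, 230 mm (x) by 340 mm (y), 22 mm thick. Origin: centre of its underside on the worktop. The onion lies somewhere along its middle line.
- onion: Brown onion lying on the board, about 78 mm in diameter, 85 mm high. Origin: centre of its underside. To be left alone.
- honey_jar: Glass jar with a grey lid, 71 mm in diameter, 110 mm high, in the row at the back. Origin: centre of its underside. To be left alone.
- squat_tin: Squat, wide tin, 75 mm in diameter, 58 mm high, in the row at the back. Origin: centre of its underside. To be left alone.
- spice_jar: Small spice jar with a cap, 46 mm in diameter, 106 mm high, in the row at the back. Origin: centre of its underside. To be left alone.

How it is judged (in metres and radians):
On the way, in this order (a step that is already met when the one before it is completed fails the run):
1. the tall tin stands upright on the chopping board, let go of, with the trigger plate not yet pressed (x of tall_tin in the frame of chopping_board between -0.105 and 0.105 m and y of tall_tin in the frame of chopping_board between -0.16 and 0.16 m and z of tall_tin in the frame of chopping_board between 0.017 and 0.027 m and angle between tall_tin's own z axis and vertical below 0.1 rad and linear speed of tall_tin below 0.03 m/s and contact force between the fingers and tall_tin below 0.2 N and value of joint first_stage below 0.003 m and value of joint second_stage below 0.002 m), for 0.2 s.
2. the trigger plate is held at its halfway stop (first stage at least 7 of its 10 mm, second stage under 2 mm) for 1.2 s (value of joint first_stage above 0.007 m and value of joint second_stage below 0.002 m), for 1.2 s.
3. the trigger plate is pressed fully down (first stage over 7 mm, second stage over 6.5 of its 8 mm) (value of joint first_stage above 0.007 m and value of joint second_stage above 0.0065 m), for 0.1 s.
At the end, for the whole second after the job is handed in: The tall tin stands upright (within 0.1 rad), at rest and released on the chopping board (its centre at least about 10 mm inside the board's edges); the trigger has clicked in (second stage over 6.5 mm) and the plate has been let go (first stage under 3 mm) (x of tall_tin in the frame of chopping_board between -0.105 and 0.105 m and y of tall_tin in the frame of chopping_board between -0.16 and 0.16 m and z of tall_tin in the frame of chopping_board between 0.017 and 0.027 m and angle between tall_tin's own z axis and vertical below 0.1 rad and linear speed of tall_tin below 0.03 m/s and contact force between the fingers and tall_tin below 0.2 N and value of joint second_stage above 0.0065 m and value of joint first_stage below 0.003 m); the robot touches nothing.
It fails at once if the onion is moved more than 30 mm (distance of onion from where it was at the start of the episode above 0.03 m).
It fails at once if the jar is moved more than 30 mm (distance of honey_jar from where it was at the start of the episode above 0.03 m).
It fails at once if the squat tin is moved more than 30 mm (distance of squat_tin from where it was at the start of the episode above 0.03 m).
It fails at once if the spice jar is moved more than 30 mm (distance of spice_jar from where it was at the start of the episode above 0.03 m).
It also fails if it takes over 54 s, if anything falls off the work surface, if the arm or the gripper's body presses on something with over 40 N, if the wrist force passes 120 N, or if a joint passes its speed limit or range.

## Working session

There is one attempt and no reset: what is moved stays moved. The work goes in short steps, Python scripts to look and compute and a shell command to move; the robot and the scene stay as the last step left them, time stands still between calls to the robot, and variables do not carry over. Pictures are saved under pics/ and viewed, at most 10 in all, crops included, and the job is handed in when it is done.

```bash
mkdir -p pics; cat > h.py <<'E'
import numpy as np, cv2
from rig import readout, cams, bot
def cap(name,fn):
    s=readout.read_state(); c=cams.capture(name); cv2.imwrite('pics/'+fn,c['image'])
    K=np.array(c['intrinsics'])
    if name=='wrist':
        T=np.eye(4);T[:3,:3]=s['tcp_rot'];T[:3,3]=s['position'];T=T@np.array(c['tool_from_camera'])
        R,p=T[:3,:3],T[:3,3]
    else: R,p=np.array(c['rotation']),np.array(c['xyz'])
    np.savez('pics/'+fn+'.npz',K=K,k1=c['k1'],R=R,p=p)
def ray(fn,uv):
    d=np.load('pics/'+fn+'.npz');D=np.array([d['k1'],0,0,0,0],float)
    q=cv2.undistortPoints(np.array(uv,float).reshape(-1,1,2),d['K'],D)[:,0]
    return d['p'],np.c_[q,np.ones(len(q))]@d['R'].T
def onz(fn,uv,z):
    p,r=ray(fn,uv); z=np.broadcast_to(z,len(r)); return p+r*((z-p[2])/r[:,2])[:,None]
def proj(fn,X):
    d=np.load('pics/'+fn+'.npz');R=d['R'].T
    return cv2.projectPoints(np.array(X,float),cv2.Rodrigues(R)[0],-R@d['p'],d['K'],np.array([d['k1'],0,0,0,0],float))[0][:,0]
E
python3 - <<'E'
from h import *
cap('scene','s1.png');cap('side','d1.png')
a=np.load('pics/s1.png.npz');b=np.load('pics/d1.png.npz')
print(a['p'],a['R'],b['p'],b['R'],readout.read_state()['tcp_rot'],a['k1'])
E
```

```text
[-0.00880402 -0.59752734  0.87079685] [[ 0.70311604 -0.46896455  0.53450921]
 [-0.71079986 -0.4426221   0.54667104]
 [-0.01978375 -0.76430225 -0.64455464]] [0.53641891 0.70686381 0.72631982] [[-0.99481286 -0.05489821  0.08563625]
 [-0.10006708  0.67939631 -0.72691625]
 [-0.01827455 -0.731715   -0.68136569]] [[-9.49295612e-01  3.14383516e-01 -9.19978872e-04]
 [ 3.14384690e-01  9.49294092e-01 -1.73007391e-03]
 [ 3.29423790e-04 -1.93157884e-03 -9.99998080e-01]] -0.13543600457800622
```

View pics/s1.png

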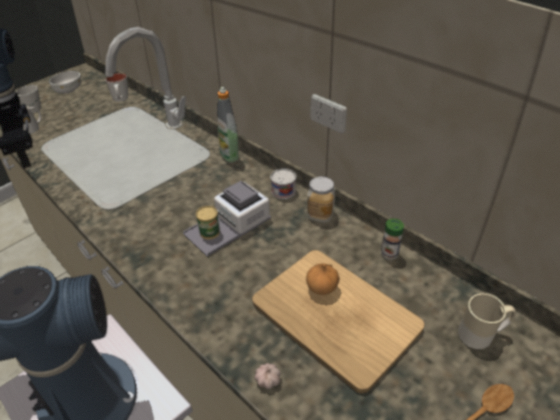

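View pics/d1.png

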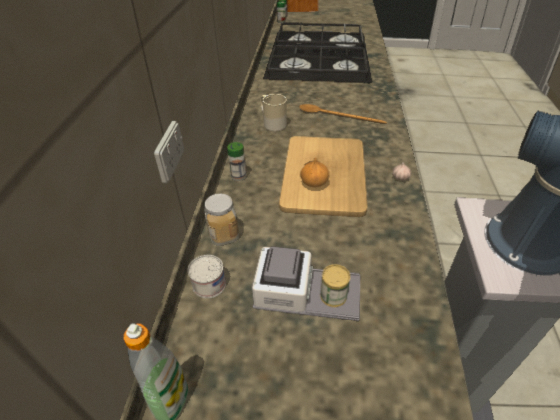

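The scene view shows the printer with the tin at about (208,222) and the board around (337,317) with the onion at (322,278). In the side view the tin is at (335,285), the housing at (283,278), the board at (325,175) and the onion at (315,173). I'll enlarge both for accurate pixels.

```bash
python3 - <<'E'
import cv2,numpy as np
a=cv2.imread('pics/d1.png')[125:325,225:425];b=cv2.imread('pics/s1.png')[175:275,170:300]
cv2.imwrite('pics/c1.png',cv2.resize(a,(600,600),interpolation=cv2.INTER_CUBIC))
cv2.imwrite('pics/c2.png',cv2.resize(b,None,fx=6,fy=6,interpolation=cv2.INTER_CUBIC))
E
```

```text
(no output)
```

View pics/c1.png

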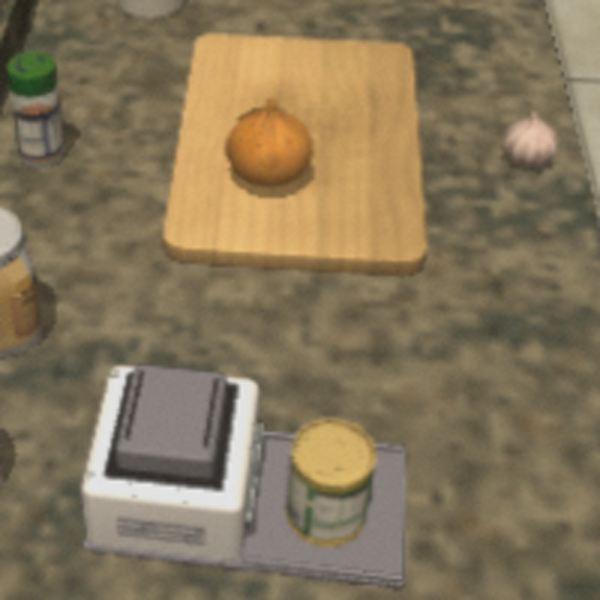

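View pics/c2.png

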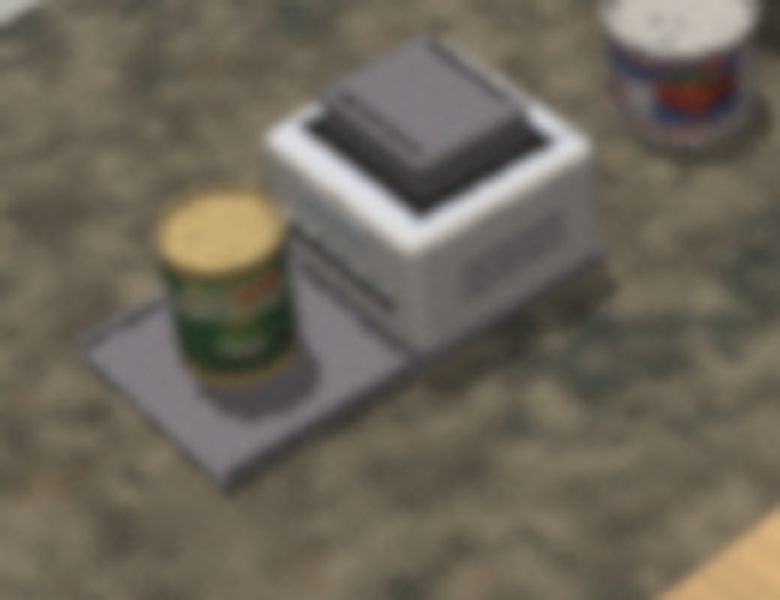

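The crops show the tin's lid centred at (334,453) in c1 and (221,230) in c2. The plate and board corners are sharp enough to measure.

```bash
python3 - <<'E'
from h import *
np.set_printoptions(precision=4,suppress=True)
D=lambda l:np.array(l)/3.+[225,125]-1/3
S=lambda l:np.array(l)/6.+[170,175]-.4
print('tin',onz('d1.png',D([[334,453]]),.08),onz('s1.png',S([[221,232]]),.08))
pd=onz('d1.png',D([[118,454],[215,464],[224,375],[140,368]]),.097)
ps=onz('s1.png',S([[325,95],[425,40],[527,110],[420,165]]),.097)
print('plate',pd,pd.mean(0),ps,ps.mean(0))
print('tray',onz('d1.png',D([[402,578],[406,447]]),.01),onz('s1.png',S([[228,480],[85,350]]),.01))
print('house',onz('d1.png',D([[84,488],[243,500],[258,380],[112,368]]),.074),onz('s1.png',S([[412,247],[268,140],[590,150]]),.074))
b=onz('d1.png',D([[196,35],[412,41],[427,263],[163,249]]),.022);print('board',b,b.mean(0))
print('boardS',onz('s1.png',[[318,253],[423,322],[361,381],[252,302]],.022))
print('onion',onz('d1.png',D([[270,150]]),.065),onz('s1.png',[[322,279]],.065))
E
```

```text
tin [[0.4868 0.2016 0.08  ]] [[0.4852 0.197  0.08  ]]
plate [[0.6281 0.2275 0.097 ]
 [0.5646 0.2301 0.097 ]
 [0.5639 0.1534 0.097 ]
 [0.6225 0.1519 0.097 ]] [0.5948 0.1907 0.097 ] [[0.5667 0.2207 0.097 ]
 [0.6254 0.2185 0.097 ]
 [0.6224 0.1453 0.097 ]
 [0.5636 0.1513 0.097 ]] [0.5945 0.1839 0.097 ]
tray [[0.435 0.25  0.01 ]
 [0.428 0.137 0.01 ]] [[0.4291 0.1351 0.01  ]
 [0.4343 0.2478 0.01  ]]
house [[0.6502 0.2398 0.074 ]
 [0.5453 0.2403 0.074 ]
 [0.5404 0.1359 0.074 ]
 [0.6458 0.1333 0.074 ]] [[0.541  0.1336 0.074 ]
 [0.5442 0.2384 0.074 ]
 [0.641  0.125  0.074 ]]
board [[ 0.6282 -0.3894  0.022 ]
 [ 0.3994 -0.3959  0.022 ]
 [ 0.4038 -0.0522  0.022 ]
 [ 0.6289 -0.0516  0.022 ]] [ 0.5151 -0.2223  0.022 ]
boardS [[ 0.6224 -0.0755  0.022 ]
 [ 0.6228 -0.3874  0.022 ]
 [ 0.415  -0.3742  0.022 ]
 [ 0.3998 -0.0693  0.022 ]]
onion [[ 0.542  -0.1415  0.065 ]] [[ 0.5348 -0.1632  0.065 ]]
```

```bash
python3 -m inch '[[2.9,-3.9,0,3,8.7],[5.8,-7.9,0,6,8.7],[8.7,-11.8,0,9,8.7],[11.6,-15.8,0,12,8.7],[14.5,-19.7,0,15,8.7],[17.4,-23.6,0,16,8.7],[20.3,-27.6,0,16,8.7],[23.2,-31.5,0,16,8.7],[26.1,-35.5,0,16,8.7],[28,-38,0,16,8.7]]'
python3 -m inch '[[1,-1.4,0,0,8.7],[1,-1.4,0,0,8.7],[1,-1.4,0,0,8.7]]'
python3 -c "
from h import *
cap('wrist','w1.png');s=readout.read_state();print(s['position'],s['tcp_rot'])
print(proj('w1.png',[[.486,.199,.08],[.595,.187,.097]]))"
```

```text
time_s: 0.93
position: [0.444, 0.2559, 0.2223]
tcp_rot: [[-0.999, 0.04, -0.001], [0.04, 0.999, -0.0], [0.001, -0.0, -1.0]]
force: [0.8, 0.6, 0.1]
opening: 0.998
grasp_force: 0.0
time_s: 1.18
position: [0.4536, 0.2429, 0.2222]
tcp_rot: [[-0.999, 0.043, -0.001], [0.043, 0.999, 0.0], [0.001, 0.0, -1.0]]
force: [-0.8, 0.1, 1.0]
opening: 0.999
grasp_force: 0.0
[0.45283507 0.24375943 0.22216203] [[-9.99133894e-01  4.15786259e-02 -1.63712547e-03]
 [ 4.15783625e-02  9.99135227e-01  1.94628033e-04]
 [ 1.64380210e-03  1.26390468e-04 -9.99998641e-01]]
[[241.13061806 230.99229188]
 [236.28941341 327.8861101 ]]
```

View pics/w1.png

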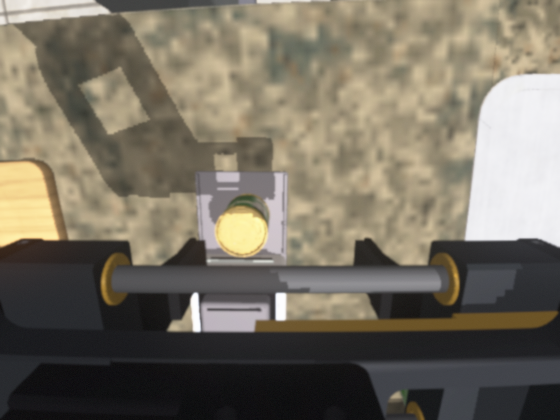

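The lid's centre is at (242,231), which matches the predicted (241,231), so the estimates hold. Next I descend and grip.

```bash
python3 -m inch '[[1.6,-2.2,0,0,8.7],[3.3,-4.4,0,0,8.7],[3.3,-4.4,-3,0,8.7],[3.3,-4.4,-6,0,8.7],[3.3,-4.4,-9,0,8.7],[3.3,-4.4,-11,0,8.7],[3.3,-4.4,-13,0,8.7],[3.3,-4.4,-13,0,8.7]]'
python3 -m inch '[[0,0,-1.5,0,8.7],[0,0,-3,0,8.7],[0,0,-4.7,0,8.7],[0,0,-4.7,0,8.7]]'
python3 -m inch '[[0,0,0,0,7],[0,0,0,0,5],[0,0,0,0,5],[0,0,0,0,5],[0,0,0,0,5],[0,0,0,0,5],[0,0,0,0,5],[0,0,0,0,5]]'
```

```text
time_s: 1.9
position: [0.4825, 0.2008, 0.0891]
tcp_rot: [[-0.999, 0.038, -0.008], [0.038, 0.999, -0.001], [0.008, -0.002, -1.0]]
force: [-1.2, 0.3, -0.2]
opening: 1.0
grasp_force: 0.0
time_s: 2.23
position: [0.4846, 0.2007, 0.0443]
tcp_rot: [[-0.999, 0.039, -0.004], [0.039, 0.999, -0.001], [0.004, -0.001, -1.0]]
force: [-0.1, 0.3, -0.2]
opening: 0.994
grasp_force: 0.0
time_s: 2.9
position: [0.4869, 0.1998, 0.0462]
tcp_rot: [[-0.999, 0.041, 0.001], [0.041, 0.999, 0.0], [-0.001, 0.0, -1.0]]
force: [-0.5, 0.7, 6.6]
opening: 0.651
grasp_force: 30.0
```

```bash
python3 -m inch '[[0,0,1.5,0,5],[0,0,4,0,5],[0,0,7,0,5],[0,0,10,0,5],[0,0,13,0,5],[0,0,15,0,5],[0,-1,15,0,5],[0,-3,15,0,5],[0,-6,15,0,5]]'
python3 -m inch '[[0,-3,0,0,5],[-0.5,-6,0,0,5],[-1,-9,0,0,5],[-1.5,-12,0,0,5],[-1.5,-15,0,0,5],[-2,-18,0,0,5],[-2,-21,0,0,5],[-2.5,-24,0,0,5],[-2.5,-27,0,0,5],[-2.7,-30,0,0,5]]'
python3 -m inch '[[0,-3,0,0,5],[0,-6,0,0,5],[0,-9,0,0,5],[0,-11,0,0,5],[0,-12,0,0,5],[0,-13,0,0,5],[0,-14,0,0,5],[0,-14,0,0,5],[0,-14,0,0,5]]'
```

```text
time_s: 3.65
position: [0.4857, 0.1401, 0.1949]
tcp_rot: [[-0.999, 0.038, -0.001], [0.038, 0.999, 0.0], [0.001, 0.0, -1.0]]
force: [-0.2, -0.6, -1.5]
opening: 0.656
grasp_force: 30.0
time_s: 4.48
position: [0.4579, -0.1616, 0.194]
tcp_rot: [[-0.999, 0.041, -0.003], [0.041, 0.999, 0.002], [0.003, 0.001, -1.0]]
force: [0.1, 0.0, -0.5]
opening: 0.65
grasp_force: 30.0
time_s: 5.23
position: [0.4593, -0.2995, 0.1952]
tcp_rot: [[-0.999, 0.04, -0.001], [0.04, 0.999, 0.001], [0.001, 0.001, -1.0]]
force: [-0.5, 1.0, -1.0]
opening: 0.649
grasp_force: 30.0
```

```bash
python3 -m inch '[[0,0,-2.5,0,5],[0,0,-5,0,5],[0,0,-7.5,0,5],[0,0,-9.5,0,5],[0,0,-11,0,5],[0,0,-12,0,5],[0,0,-12.5,0,5],[0,0,-12.5,0,5]]'
python3 -m inch '[[0,0,-0.2,0,5],[0,0,-0.4,0,5],[0,0,-0.6,0,5],[0,0,-0.8,0,5],[0,0,-0.8,0,5],[0,0,-0.8,0,5]]'
```

```text
time_s: 5.9
position: [0.4593, -0.2992, 0.0699]
tcp_rot: [[-0.999, 0.04, -0.001], [0.04, 0.999, 0.001], [0.001, 0.001, -1.0]]
force: [-0.2, 0.1, -0.8]
opening: 0.651
grasp_force: 30.0
time_s: 6.4
position: [0.4595, -0.3003, 0.0627]
tcp_rot: [[-0.999, 0.041, 0.0], [0.041, 0.999, -0.0], [-0.0, -0.0, -1.0]]
force: [-0.3, -0.2, -1.7]
opening: 0.655
grasp_force: 30.0
```

```bash
python3 -m inch '[[0,0,-0.1,0,5],[0,0,-0.2,0,5],[0,0,-0.2,0,5],[0,0,-0.2,0,5]]'; python3 -m inch '[[0,0,-0.1,0,5],[0,0,-0.2,0,5],[0,0,-0.2,0,5],[0,0,-0.2,0,5]]'
```

```text
time_s: 6.73
position: [0.4594, -0.3002, 0.0605]
tcp_rot: [[-0.999, 0.041, -0.0], [0.041, 0.999, 0.0], [0.0, 0.0, -1.0]]
force: [-0.5, -0.3, -2.1]
opening: 0.652
grasp_force: 30.0
time_s: 7.07
position: [0.4595, -0.3003, 0.0599]
tcp_rot: [[-0.999, 0.04, 0.0], [0.04, 0.999, -0.001], [-0.0, -0.0, -1.0]]
force: [-1.7, 0.8, 8.8]
opening: 0.648
grasp_force: 30.0
```

Contact at 8.8 N, so the tin is down. Release, rise, and check.

```bash
python3 -m inch '[[0,0,0.1,0,6.2],[0,0,0.1,0,7],[0,0,0.1,0,8.7],[0,0,0.1,0,8.7],[0,0,0.1,0,8.7],[0,0,0.1,0,8.7],[0,0,0.1,0,8.7],[0,0,0.1,0,8.7]]'
python3 -m inch '[[0,0,1,0,8.7],[0,0,2.5,0,8.7],[0,0,5,0,8.7],[0,0,8,0,8.7],[0,0,11,0,8.7],[0,0,13.5,0,8.7],[0,0,15,0,8.7],[0,0,15,0,8.7]]'
python3 -m inch '[[0,2,0,0,0],[1,5,0,0,0],[2,8,0,0,0],[3,11,0,0,0],[4,14,0,0,0],[5,17,0,0,0],[6,20,0,0,0],[7,23,0,0,0],[8,26,0,0,0],[9,29,0,0,0]]'
python3 - <<'E'
from h import *
cap('side','d2.png');cap('scene','s2.png')
a=cv2.imread('pics/d2.png')[100:350,200:430];b=cv2.imread('pics/s2.png')[170:400,170:430]
a=cv2.resize(a,(400,435));b=cv2.resize(b,(400,354));b=cv2.copyMakeBorder(b,0,81,0,0,0)
cv2.imwrite('pics/c3.png',np.hstack([a,b]))
E
```

```text
time_s: 7.73
position: [0.4595, -0.3002, 0.0594]
tcp_rot: [[-0.999, 0.041, -0.0], [0.041, 0.999, 0.0], [0.0, 0.0, -1.0]]
force: [-0.0, 0.8, 0.7]
opening: 0.999
grasp_force: 0.0
time_s: 8.4
position: [0.4614, -0.3019, 0.2141]
tcp_rot: [[-0.999, 0.04, 0.006], [0.04, 0.999, -0.006], [-0.007, -0.006, -1.0]]
force: [0.7, -1.2, -0.9]
opening: 0.996
grasp_force: 0.0
time_s: 9.23
position: [0.549, -0.0085, 0.2087]
tcp_rot: [[-0.999, 0.041, -0.002], [0.041, 0.999, 0.0], [0.002, 0.0, -1.0]]
force: [0.6, -0.6, 0.3]
opening: 0.326
grasp_force: 0.0
```

View pics/c3.png

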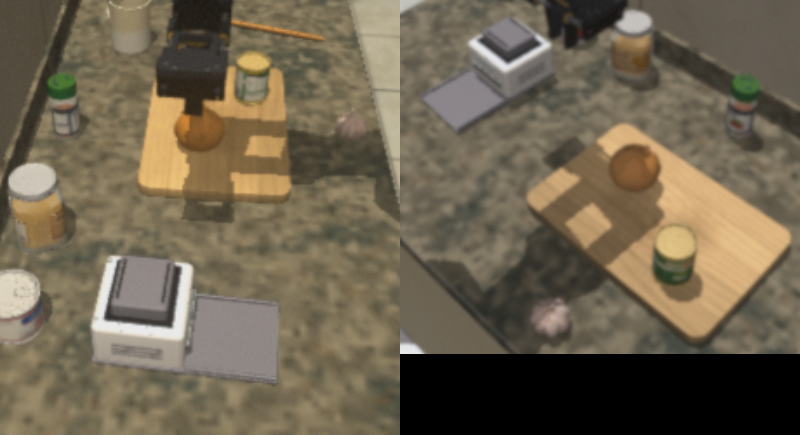

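The tin stands upright on the board, at (675,255) in the right half of the picture. The onion is where it was and the tray is clear. Next, move over the plate with the fingers shut.

```bash
python3 -m inch '[[0.7,3,0,0,0],[1.4,6,0,0,0],[2.1,9,0,0,0],[2.8,12,0,0,0],[3.5,15,0,0,0],[4.2,17.5,0,0,0],[4.6,19.5,0,0,0],[4.6,19.5,0,0,0],[4.6,19.5,0,0,0]]'
python3 -m inch '[[0,0,-2,0,0],[0,0,-4.5,0,0],[0,0,-7,0,0],[0,0,-8.5,0,0],[0,0,-9.5,0,0],[0,0,-10,0,0],[0,0,-10,0,0],[0,0,-10,0,0],[0,0,-10,0,0]]'
```

```text
time_s: 10.08
position: [0.5948, 0.1847, 0.2086]
tcp_rot: [[-0.999, 0.039, -0.002], [0.039, 0.999, -0.001], [0.002, -0.001, -1.0]]
force: [-0.1, 0.0, -0.2]
opening: 0.004
grasp_force: 0.0
time_s: 10.83
position: [0.5965, 0.1846, 0.1108]
tcp_rot: [[-0.999, 0.041, 0.002], [0.041, 0.999, 0.0], [-0.002, 0.0, -1.0]]
force: [-1.3, 0.7, -0.1]
opening: 0.004
grasp_force: 0.0
```

```bash
python3 -m inch '[[0,0,-0.3,0,0],[0,0,-0.6,0,0],[0,0,-0.9,0,0],[0,0,-1.2,0,0],[0,0,-1.4,0,0],[0,0,-1.5,0,0],[0,0,-1.5,0,0],[0,0,-1.5,0,0]]'
python3 -m inch '[[0,0,-0.1,0,0],[0,0,-0.2,0,0],[0,0,-0.3,0,0],[0,0,-0.3,0,0],[0,0,-0.3,0,0]]'
```

```text
time_s: 11.5
position: [0.5955, 0.1849, 0.0948]
tcp_rot: [[-0.999, 0.04, 0.0], [0.04, 0.999, 0.0], [-0.0, 0.0, -1.0]]
force: [-0.2, 0.3, 3.0]
opening: 0.006
grasp_force: 1.3
time_s: 11.92
position: [0.5956, 0.1848, 0.0916]
tcp_rot: [[-0.999, 0.041, 0.0], [0.041, 0.999, 0.0], [-0.0, 0.0, -1.0]]
force: [-0.4, 0.5, 3.2]
opening: 0.004
grasp_force: 1.7
```

```bash
python3 -m inch '[[0,0,-0.1,0,0],[0,0,-0.2,0,0],[0,0,-0.3,0,0],[0,0,-0.3,0,0],[0,0,-0.3,0,0]]'
python3 -m inch '[[0,0,-0.05,0,0],[0,0,-0.05,0,0],[0,0,-0.05,0,0]]'
```

```text
time_s: 12.33
position: [0.5956, 0.1848, 0.0886]
tcp_rot: [[-0.999, 0.041, 0.0], [0.041, 0.999, 0.0], [-0.0, 0.0, -1.0]]
force: [-0.8, 0.6, 4.2]
opening: 0.005
grasp_force: 2.1
time_s: 12.58
position: [0.5956, 0.1848, 0.0881]
tcp_rot: [[-0.999, 0.041, 0.0], [0.041, 0.999, 0.0], [-0.0, 0.0, -1.0]]
force: [-0.0, 0.6, 5.5]
opening: 0.005
grasp_force: 2.2
```

```bash
python3 -m inch '[[0,0,-0.05,0,0],[0,0,-0.05,0,0],[0,0,-0.05,0,0]]'; for i in 1 2 3 ; do python3 -m inch '[[0,0,0,0,0],[0,0,0,0,0],[0,0,0,0,0],[0,0,0,0,0],[0,0,0,0,0],[0,0,0,0,0],[0,0,0,0,0],[0,0,0,0,0]]' | grep -E 'pos|force|time'; done
```

```text
time_s: 12.83
position: [0.5956, 0.1848, 0.0876]
tcp_rot: [[-0.999, 0.041, 0.0], [0.041, 0.999, 0.0], [-0.0, 0.0, -1.0]]
force: [-0.6, 1.3, 4.6]
opening: 0.005
grasp_force: 2.2
time_s: 13.5
position: [0.5956, 0.1848, 0.0876]
force: [-0.4, 0.3, 4.9]
grasp_force: 2.2
time_s: 14.17
position: [0.5955, 0.1848, 0.0876]
force: [0.6, 1.9, 4.8]
grasp_force: 2.2
time_s: 14.83
position: [0.5955, 0.1848, 0.0876]
force: [-0.8, 1.1, 4.0]
grasp_force: 2.2
```

The plate was held for over 2 s at about 9.4 mm of travel. Now press through.

```bash
python3 -m inch '[[0,0,-0.15,0,0],[0,0,-0.3,0,0],[0,0,-0.45,0,0],[0,0,-0.6,0,0],[0,0,-0.75,0,0],[0,0,-0.85,0,0],[0,0,-0.9,0,0],[0,0,-0.9,0,0],[0,0,-0.9,0,0],[0,0,-0.9,0,0]]'
```

```text
time_s: 15.67
position: [0.5957, 0.1848, 0.0798]
tcp_rot: [[-0.999, 0.04, 0.001], [0.04, 0.999, 0.0], [-0.001, 0.0, -1.0]]
force: [-2.4, 1.0, 10.9]
opening: 0.008
grasp_force: 5.5
```

```bash
python3 -m inch '[[0,0,-0.1,0,0],[0,0,-0.15,0,0],[0,0,-0.2,0,0],[0,0,-0.2,0,0],[0,0,-0.2,0,0]]'; python3 -m inch '[[0,0,-0.1,0,0],[0,0,-0.1,0,0],[0,0,-0.1,0,0]]'
```

```text
time_s: 16.08
position: [0.5959, 0.1849, 0.0793]
tcp_rot: [[-0.999, 0.04, 0.001], [0.04, 0.999, 0.0], [-0.001, 0.0, -1.0]]
force: [-2.7, 1.0, 18.6]
opening: 0.003
grasp_force: 9.1
time_s: 16.33
position: [0.596, 0.1849, 0.0792]
tcp_rot: [[-0.999, 0.04, 0.002], [0.04, 0.999, -0.0], [-0.002, 0.0, -1.0]]
force: [-4.8, 0.1, 22.9]
opening: 0.007
grasp_force: 11.5
```

The plate is on its hard bottom (z 0.079, 23 N). Let go, withdraw, and check.

```bash
python3 -m inch '[[0,0,0.5,0,0],[0,0,1.5,0,0],[0,0,3,0,0],[0,0,5,0,0],[0,0,8,0,0],[0,0,11,0,0],[0,0,14,0,0],[0,0,16,0,0],[0,0,16,0,0],[0,0,16,0,0]]'
python3 -m inch '[[0,0,0,0,0],[0,0,0,0,0],[0,0,0,0,0],[0,0,0,0,0]]'|head -2
python3 - <<'E'
from h import *
cap('side','d3.png');cap('scene','s3.png')
a=cv2.imread('pics/d3.png')[100:350,200:430];b=cv2.imread('pics/s3.png')[170:400,170:430]
a=cv2.resize(a,(400,435));b=cv2.resize(b,(400,354));b=cv2.copyMakeBorder(b,0,81,0,0,0)
cv2.imwrite('pics/c4.png',np.hstack([a,b]))
E
```

```text
time_s: 17.17
position: [0.5956, 0.1845, 0.236]
tcp_rot: [[-0.999, 0.041, 0.001], [0.041, 0.999, -0.0], [-0.001, -0.0, -1.0]]
force: [0.3, -0.2, -1.2]
opening: 0.007
grasp_force: 0.0
time_s: 17.5
position: [0.5948, 0.1846, 0.234]
```

View pics/c4.png

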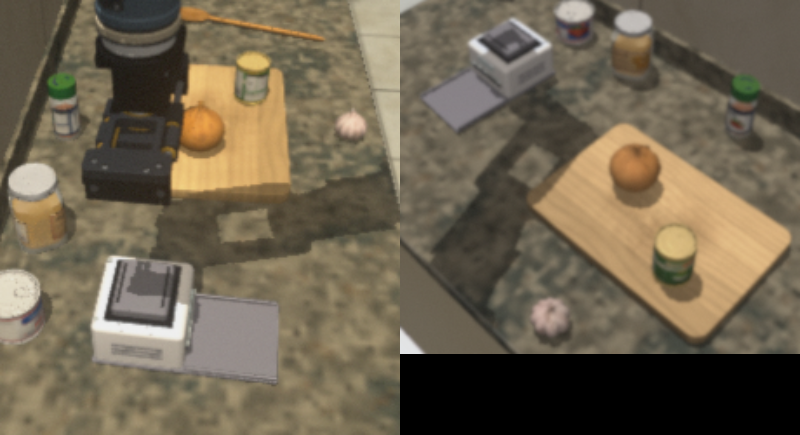

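The plate now sits lower in the housing, at (147,285) on the left, so it has clicked in. The tin is upright on the board, the other things are undisturbed, and the arm is clear.

```bash
python3 -c "from rig import bot; print(bot.hand_in())"
```

```text
the job is handed in; nothing more can be done
None
```

The job is handed in: the tin is upright on the board, the plate was held at about 9.4 of its 10 mm for over 2 s, then pressed to the bottom and let go with nothing else moved; the hand-in returned no verdict.

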